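Refit the hot plate's control knob

TASK

One control of the double hot plate has lost its knob, leaving a bare brass D-shaft. Pick up the loose black knob, turn it so that its red pointer lines up with the white mark on the bare shaft's bezel (the side the shaft's flat faces), and push it straight down onto the shaft until it snaps fully home, then let go. Leave the grey oven knob and the steel shaker where they stand.

Things in the scene. Friction and masses are not known exactly. Their poses are not given: they have to be found in the camera images.
- black_knob_grip (a point): Loose black knob, upright, bore down; point on its axis 22 mm above its underside. z up, +x = end with red pointer line. Lower part 56 long (x) x 36 wide (y) x 30 mm high, its flat sides (y) to grip; a bar on top, 44 mm high in all; 90 g. D-bore 24 mm deep, about 1.2 mm clear of the shaft all round, flat towards +x, widening to a 5 mm deep funnel 4 mm wider per side.
- shaft: Fixed brass D-shaft on the hot plate, 16 mm dia, 22 high. Origin: on its axis at the bezel top (73 mm above worktop), where a home knob's underside rests. z up, +x = way its flat and the bezel's white mark face; a home knob's axes match. Spring catches stop a knob about 13 mm up; it takes 10 to 15 N to snap past. Either control may be bare; a fixed black knob is 230 mm away, 14 mm high plates 65 mm.
- grey_knob_grip (a point): Centre of the grey oven knob, a bystander: round, 44 mm in diameter, 44 mm high with a bar and a blue line on top, standing loose on the worktop, 22 mm above its underside. It does not belong on the hot plate.
- shaker_mid (a point): Centre of the steel seasoning shaker, a bystander: 62 mm in diameter, 95 mm high, with a wire handle reaching 55 mm out, standing loose on the worktop; this point is 47.5 mm above its underside.

How it is judged:
By the outcome, as a careful person would: the job done as asked, in the order asked, and still so for the second after the job is handed in, with the robot touching nothing.
It also fails if it takes over 40 s, if anything falls off the work surface, if the arm or the gripper's body presses on something with over 40 N, if the wrist force passes 120 N, or if a joint passes its speed limit or range.

ROBOT

A 6-joint arm with a two-finger parallel gripper is mounted at the origin on the work surface. World frame = base frame: x ahead of the robot, y to its left, z up, the work surface at z = 0. Lengths are in m, angles in rad, forces in N, time in s.
With the tool pointing down it reaches from about 0.375 to 0.9 m from the base axis. Payload 3.1 kg.
Tool frame: the origin (TCP) lies midway between the tips of the shut fingers; the grasp point (between the pads) lies 19 mm behind it; z points along the fingers, y is the line along which they close (so a half turn about z gives the same grasp; the last joint's range is limited). The gripper opens to 85 mm and grips with 20 to 120 N. Pads are 22 mm wide; open, the fingers measure 114 mm over their backs; the gripper's body (76 mm by 85 mm) begins 54 mm behind the grasp point. The pads swing forward as they close: fully open they stand 13 mm farther back than shut.
Start: joints at [-1.315, 0.527, 1.433, -0, 1.181, -0.178], TCP at [0.263, -0.567, 0.231] pointing down, gripper open.
Joint ranges: [-3.08, 3.08], [-0.75, 2.2], [0.22, 2.44], [-1.43, 4.57], [0, 2.65], [-2.85, 2.85]. Speed limits (rad/s): [2.79, 2.79, 3.14, 3.14, 3.14, 3.14].

INTERFACE

Orientations are given as a 3x3 rotation matrix whose columns are the frame's x, y, z axes.
In Python, from cell import robot gives the robot as it stands. Calls block until the motion is done:
- robot.move_ptp(position, orientation): joint-space move of the TCP to a pose.
- robot.move_straight(position, speed=0.15, ori=None, max_force=None): straight line of the TCP; ori=None keeps the orientation; speed is the mean speed in m/s. With max_force (N) it stops when the force on the tool has changed by that much, and returns True; else False.
- robot.movej(angles): joint-space move.
- robot.release() and robot.close(f_grip=None): open the fingers fully, or close them until they stop; f_grip is the grip in N (None keeps the last).
- robot.hold(seconds).
- robot.inverse_kinematics(position, orientation): joint angles nearest the present ones, or None.
- robot.get_state(): the state.
- robot.camera(name): name is "side" or "top"; returns a dict with "img" (400x640x3 uint8, red, green, blue), "fx", "fy", "cx", "cy" (pixels), "eye" and "rotation" of the camera in the world. Camera axes: x right, y down, z forward; pixel columns grow to the right and rows downward; lengths in m; the calibration is good to about 2 mm. A picture is of the moment at which its call begins. There is no depth.
A pose or a line that the arm cannot do raises robot.Unreachable and nothing moves.
- robot.job_done(): hands the job in; it is judged then, once.
The state is a dict: "time": time; "joint_positions": joint angles; "qvel": joint speeds; "tau": joint torques, N m; "tool_pos": TCP position; "tcp_rot": TCP orientation; "ft_force": force on the tool from outside, world axes, zero at the start; "ft_torque": the same for the moment, N m; "grip_width": finger opening in m; "grip_force": force on a finger pad.
Only numpy, scipy, OpenCV 4.12 (cv2) and the standard library are available. Lean on these libraries where they do the work, as an engineer would, in place of code of your own. Each camera call takes 0.05 s, during which the arm holds its last target. There are 200 camera calls.

## Working session

There is one attempt and no reset: what is moved stays moved. The work goes in short steps, each a Python script; the robot and the scene stay as the last script left them, time stands still between calls to the robot, and variables do not carry over. Pictures are saved under pics/ and viewed, at most 10 in all, crops included, and the job is handed in when it is done.

```bash
mkdir -p pics; python3 - <<'E'
from cell import robot
import cv2
for n in("side","top"):
    c=robot.camera(n); cv2.imwrite(f"pics/{n}0.png",c["img"][:,:,::-1]); print(n,c["fx"],c["fy"],c["cx"],c["cy"],c["eye"],c["rotation"])
print(robot.get_state()["time"])
E
```

```text
side 394.2479548655878 394.2479548655878 319.3380621180625 198.02557880515897 [0.24386061 0.7312483  0.71285092] [[-0.9084093  -0.24103996  0.34160252]
 [-0.41773851  0.55641506 -0.71825958]
 [-0.01694352 -0.79517421 -0.60614429]]
top 481.04216226901434 481.04216226901434 321.8384224009359 203.20805123574826 [0.46194415 0.00990259 1.2549897 ] [[-0.01256855 -0.99352318  0.11293239]
 [-0.99969284  0.01007267 -0.02264414]
 [ 0.02135995 -0.1131823  -0.99334461]]
0.1
```

View pics/top0.png

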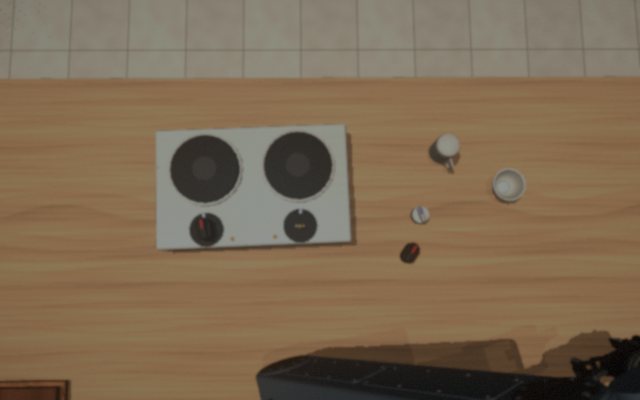

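View pics/side0.png

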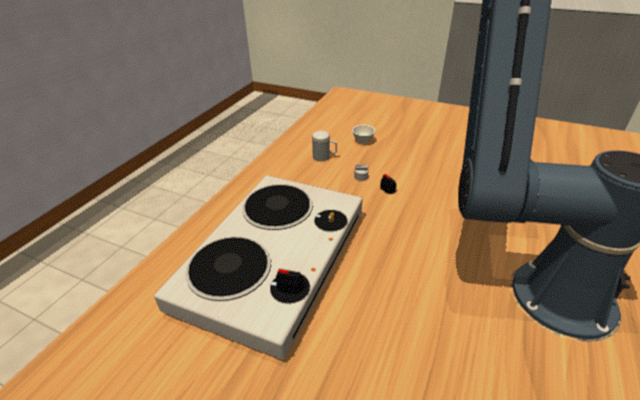

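The top view shows the bare shaft at about (300,226), with its white mark at about (301,211). The loose black knob is at (410,253), the grey knob at (420,215) and the shaker at (447,147). I'll zoom in to refine these.

```bash
python3 - <<'E'
import cv2,numpy as np
t=cv2.imread("pics/top0.png");s=cv2.imread("pics/side0.png")
def c(i,x,y): return cv2.convertScaleAbs(cv2.resize(i[y-18:y+18,x-24:x+24],None,fx=8,fy=8,interpolation=cv2.INTER_CUBIC),alpha=1.7,beta=20)
cv2.imwrite("pics/z.png",np.vstack([np.hstack([c(t,300,222),c(t,412,250)]),np.hstack([c(s,332,220),c(s,388,183)])]))
E
```

```text
(no output)
```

View pics/z.png

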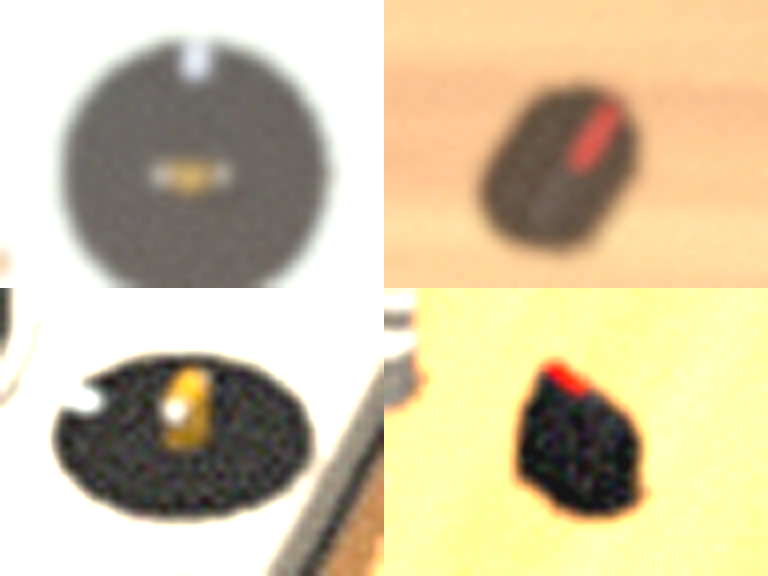

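```bash
cat > h.py <<'E'
import cv2,numpy as np
from scipy.optimize import minimize
def ray(c,u,v,z):
    d=np.array(c["rotation"])@[(u-c["cx"])/c["fx"],(v-c["cy"])/c["fy"],1]; e=np.array(c["eye"])
    return e+d*(z-e[2])/d[2]
def proj(c,P):
    q=(np.atleast_2d(P)-c["eye"])@np.array(c["rotation"])
    return np.c_[c["fx"]*q[:,0]/q[:,2]+c["cx"],c["fy"]*q[:,1]/q[:,2]+c["cy"]]
def Rz(a): return np.array([[np.cos(a),-np.sin(a),0],[np.sin(a),np.cos(a),0],[0,0,1]])
def down(a):  # tool down, tool y axis at heading a
    y=np.array([np.cos(a),np.sin(a),0]); z=np.array([0,0,-1.]); return np.c_[np.cross(y,z),y,z]
def blob(mask,u,v):
    n,l,st,ce=cv2.connectedComponentsWithStats(mask.astype(np.uint8))
    i=min((i for i in range(1,n) if st[i,4]>=4),key=lambda i:np.hypot(*(ce[i]-[u,v]))); return l==i
def upcrop(c,u,v,r=26,k=8):
    im=cv2.resize(c["img"][v-r:v+r,u-r:u+r],None,fx=k,fy=k,interpolation=cv2.INTER_CUBIC).astype(int)
    return im,lambda p:(np.asarray(p)+.5)/k-.5+[u-r,v-r]
E
python3 - <<'E'
from h import *
from cell import robot
C={n:robot.camera(n) for n in("top","side")}
# bezel
for n,(u,v),m in(("top",(300,226),(301,211)),("side",(331,220),(319,217))):
    im,f=upcrop(C[n],u,v); b=blob(im.max(2)<(75 if n=="top" else 60),208,208)
    cs,_=cv2.findContours(b.astype(np.uint8),0,1); cn=max(cs,key=cv2.contourArea); e=cv2.fitEllipse(cv2.convexHull(cn))
    p=ray(C[n],*f(e[0]),.073)
    d=np.linalg.norm(ray(C[n],*(f(e[0])+[e[1][1]/16,0]),.073)-p)
    # mark: bright inside the ellipse, away from the centre
    el=np.zeros(b.shape,np.uint8); cv2.ellipse(el,(e[0],(e[1][0]-8,e[1][1]-8),e[2]),1,-1)
    yy,xx=np.mgrid[:416,:416]; q=np.hypot(xx-e[0][0],yy-e[0][1])
    w=(im.min(2)>85)&(el>0)&(q>.55*e[1][0]/2)
    mk=ray(C[n],*f([xx[w].mean(),yy[w].mean()]),.073)
    print(n,f(e[0]),np.array(e[1])/8,p.round(4),"rad",d.round(4),"mark",mk.round(4),w.sum(),np.degrees(np.arctan2(*(mk-p)[1::-1])).round(1))
    br=(im[:,:,0]-im[:,:,2]>35)&(q<80); print(" brass",ray(C[n],*f([xx[br].mean(),yy[br].mean()]),.095 if n=="top" else .084).round(4))
# knob
a=np.linspace(0,2*np.pi,60,endpoint=False)
st=np.c_[np.clip(np.cos(a)*.0311,-.028,.028),np.clip(np.sin(a)*.0311,-.018,.018)]
lo=np.vstack([np.c_[st,0*a],np.c_[st,0*a+.03]]); bar=np.array([[x,y,z] for x in(-.026,.026) for y in(-.007,.007) for z in(.03,.044)])
M=np.vstack([lo,bar]); ob={}
for n,(u,v) in(("top",(410,253)),("side",(389,184))):
    im,f=upcrop(C[n],u,v); ob[n]=(blob((im[:,:,2]<(60 if n=="top" else 45))|((im[:,:,0]>1.8*im[:,:,1])&(im[:,:,2]<70)),208,208),f([0,0]))
    red=(im[:,:,0]>2*im[:,:,1])&(im[:,:,0]>90); yy,xx=np.nonzero(red)
    print(n,"red",ray(C[n],*f([xx.mean(),yy.mean()]),.044).round(4),len(xx),ob[n][0].sum())
def cost(x,ns):
    t=0
    for n in ns:
        b,o=ob[n]; p=(proj(C[n],M@Rz(x[2]).T+[x[0],x[1],0])-o)*8
        m=np.zeros(b.shape,np.uint8); cv2.fillConvexPoly(m,cv2.convexHull(p.astype(np.float32)).round().astype(int),1); m=m>0
        t+=1-(m&b).sum()/(m|b).sum()
    return t
p0=ray(C["top"],410,253,.02)
for ns in(["top"],["side"],["top","side"]):
    r=min((minimize(cost,[p0[0],p0[1],h],args=(ns,),method="Nelder-Mead",options=dict(initial_simplex=np.array([p0[0],p0[1],h])+np.array([[0,0,0],[.01,0,0],[0,.01,0],[0,0,.3]]))) for h in(-.9,-.6,-.3)),key=lambda r:r.fun)
    print(ns,r.x.round(4),np.degrees(r.x[2]).round(1),r.fun)
E
```

```text
top [299.88455963 225.34625244] [31.95790291 32.21313858] [0.5421 0.0376 0.073 ] rad 0.0396 mark [0.5766 0.037  0.073 ] 785 -1.0
 brass [0.5399 0.0384 0.095 ]
side [330.46238327 220.22150421] [20.09676933 31.49292183] [0.5409 0.0449 0.073 ] rad 0.0392 mark [0.5754 0.0411 0.073 ] 519 -6.3
 brass [0.5399 0.0432 0.084 ]
top red [ 0.4823 -0.2483  0.044 ] 1392 21449
side red [ 0.4824 -0.2428  0.044 ] 841 14898
['top'] [ 0.4729 -0.2429 -0.5702] -32.7 0.12987991129335952
['side'] [ 0.4739 -0.2375 -1.0247] -58.7 0.21090656106175742
['top', 'side'] [ 0.4735 -0.2422 -0.7601] -43.6 0.41106255898910604
```

Knob: about (0.473, -0.241), heading about -33°. Shaft: about (0.541, 0.040), mark heading about -1.5°. Next I grasp the knob, then compare knob and shaft visually above the shaft.

```bash
python3 - <<'E'
from h import *
from cell import robot
r=np.radians; best=None
for k in(0,180):
    a=robot.inverse_kinematics([.473,-.241,.12],down(r(57+k))); b=robot.inverse_kinematics([.541,.04,.16],down(r(88.5+k)))
    print(k,None if a is None else np.round(a,2),None if b is None else np.round(b,2))
    if a is not None and b is not None:
        m=max(abs(a[5]),abs(b[5]))
        if best is None or m<best[0]: best=(m,k)
k=best[1]; print("use",k); open("k","w").write(str(k))
R=down(r(57+k))
robot.move_ptp([.473,-.241,.10],R)
print(robot.move_straight([.473,-.241,.004],speed=.1,max_force=8))
robot.close(50); s=robot.get_state(); print(s["tool_pos"],s["grip_width"],s["grip_force"],s["ft_force"])
robot.move_straight([.473,-.241,.15],speed=.12)
robot.move_ptp([.541,.04,.16],down(r(88.5+k)))
for n in("top","side"): cv2.imwrite(f"pics/{n}1.png",robot.camera(n)["img"][:,:,::-1])
s=robot.get_state(); print(s["time"],s["grip_width"],s["tool_pos"],s["ft_force"])
t=cv2.imread("pics/top1.png");q=cv2.imread("pics/side1.png")
c=lambda i,x,y: cv2.convertScaleAbs(cv2.resize(i[y-50:y+50,x-48:x+48],None,fx=4,fy=4,interpolation=cv2.INTER_CUBIC),alpha=1.6,beta=20)
cv2.imwrite("pics/z1.png",np.hstack([c(t,300,222),c(q,332,200)]))
E
```

```text
0 [-0.68  0.57  1.77 -0.    0.81 -1.68] [-0.13  0.52  1.71 -0.    0.92 -1.68]
180 [-0.68  0.57  1.77 -0.    0.81  1.46] [-0.13  0.52  1.71 -0.    0.92  1.46]
use 180
False
[ 0.47323519 -0.24112538  0.00453781] 0.03524147754377794 50.473473072052 [0.36726375 0.28282026 5.04684617]
5.925 0.035156975872011276 [0.54117848 0.03849011 0.15986618] [-0.14737636 -0.29112929 -0.7397002 ]
```

View pics/z1.png

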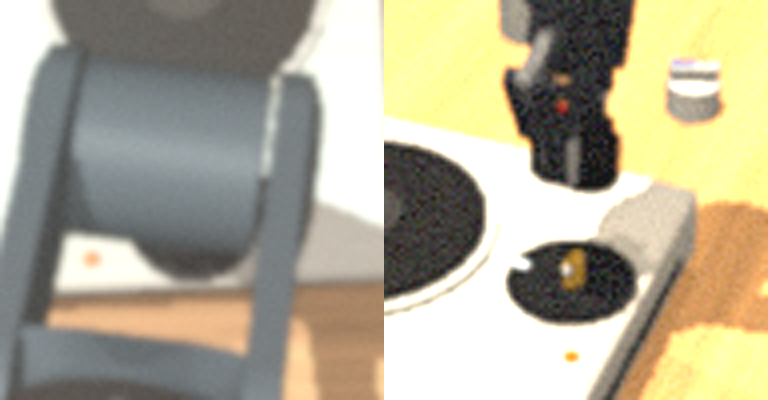

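The knob is held, the top view is blocked by the arm, and the side crop shows the knob at column 573 above the shaft at column 574. I'll lower to just above the shaft and compare in the side view, with the model overlaid at the tool pose.

```bash
python3 - <<'E'
from h import *
from cell import robot
robot.move_straight([.541,.040,.112],speed=.1); robot.hold(.3)
s=robot.get_state(); p=s["tool_pos"]; print(s["time"],p,s["ft_force"]); print(np.round(s["tcp_rot"],3).tolist())
c=robot.camera("side"); u,v,K=331,212,9
im=cv2.resize(c["img"][v-32:v+32,u-40:u+40],None,fx=K,fy=K,interpolation=cv2.INTER_CUBIC)[:,:,::-1]
im=cv2.convertScaleAbs(im,alpha=2,beta=25)
a=np.linspace(0,2*np.pi,80); st=np.c_[np.clip(np.cos(a)*.0311,-.028,.028),np.clip(np.sin(a)*.0311,-.018,.018),0*a]
def dr(P,col): cv2.polylines(im,[((proj(c,P)-[u-40,v-32]+.5)*K-.5).round().astype(int)],False,col,1)
z0=p[2]-.0045; Q=st@Rz(np.radians(-1.5)).T
for z in(0,.03): dr(Q+[p[0],p[1],z0+z],(0,255,0))
dr(np.c_[.0396*np.cos(a)+.541,.0396*np.sin(a)+.040,0*a+.073],(255,0,255))
dr(np.c_[.008*np.cos(a)+.541,.008*np.sin(a)+.040,0*a+.095],(255,0,255))
cv2.imwrite("pics/z2.png",im)
E
```

```text
6.8583 [0.54138269 0.03999008 0.11259203] [-0.19023347  0.49285581 -1.13435136]
[[1.0, -0.026, 0.001], [-0.026, -1.0, -0.0], [0.001, 0.0, -1.0]]
```

View pics/z2.png

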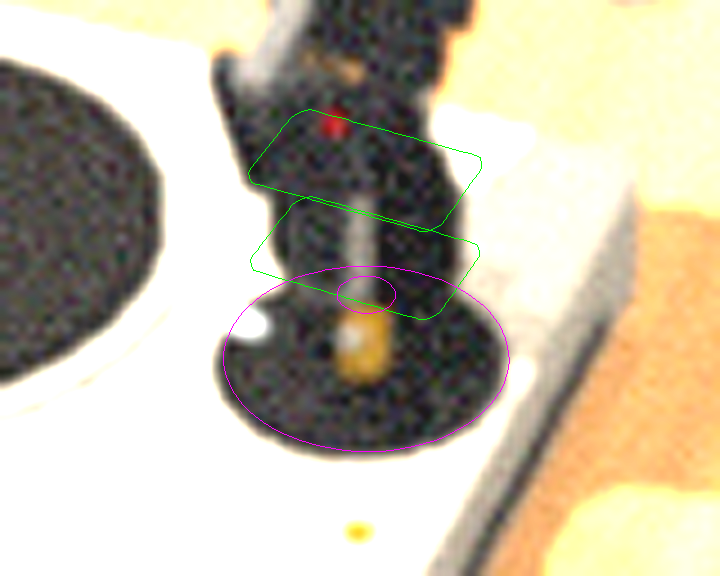

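Side view: shaft at column 362 and knob centre near 367, in zoomed pixels, so they are aligned to about 1 mm. Next is a force-guided descent into the funnel.

```bash
python3 - <<'E'
from h import *
from cell import robot
x,y=.5418,.040
f0=np.array(robot.get_state()["ft_force"])
for z in (.100,.095,.0925):
    hit=robot.move_straight([x,y,z],speed=.04,max_force=5); robot.hold(.1); s=robot.get_state()
    print(hit,s["tool_pos"].round(4) if hasattr(s["tool_pos"],"round") else s["tool_pos"],(np.array(s["ft_force"])-f0).round(2),np.round(s["ft_torque"],2),round(s["time"],2))
    if hit: break
E
```

```text
False [0.5418 0.04   0.0999] [ 0.1  -0.25 -0.23] [ 0.02 -0.01 -0.02] 7.46
False [0.5418 0.04   0.095 ] [-1.11 -0.24 -0.53] [ 0.01  0.07 -0.04] 7.83
False [0.5418 0.04   0.0925] [ 0.23 -0.01  0.54] [-0.01 -0.01 -0.03] 8.18
```

```bash
python3 - <<'E'
from h import *
from cell import robot
x,y=.5418,.040
f0=np.array(robot.get_state()["ft_force"])
for z in (.0905,.088,.085,.081,.0785,.0765):
    hit=robot.move_straight([x,y,z],speed=.03,max_force=30); s=robot.get_state(); f=np.array(s["ft_force"])-f0
    print(hit,np.round(s["tool_pos"],4),f.round(2),np.round(s["ft_torque"],2),round(s["grip_width"],4),round(s["time"],2))
    if hit or np.hypot(*f[:2])>12: break
E
```

```text
False [0.5418 0.0401 0.0905] [ 0.36 -0.64 -0.05] [ 0.1  -0.01 -0.02] 0.0352 8.43
False [0.5419 0.04   0.088 ] [-0.11  0.33  2.08] [ 0.06 -0.01  0.01] 0.0347 8.68
False [0.5418 0.04   0.0845] [-0.67 -0.01 -1.56] [ 0.03 -0.14  0.04] 0.0351 8.93
False [0.5418 0.04   0.0804] [ 1.66  0.9  -4.18] [-0.01 -0.21 -0.02] 0.0352 9.22
False [0.5417 0.04   0.0781] [ 1.54  0.59 -4.45] [ 0.06 -0.24 -0.01] 0.035 9.47
False [0.5419 0.04   0.0776] [-1.82  0.32  6.01] [ 0.    0.09 -0.03] 0.0352 9.72
```

```bash
python3 - <<'E'
from h import *
from cell import robot
hit=robot.move_straight([.5418,.040,.0745],speed=.02,max_force=20); s=robot.get_state()
print(hit,np.round(s["tool_pos"],4),np.round(s["ft_force"],1))
robot.move_straight([.5418,.040,.0776],speed=.03)
robot.release(); robot.hold(.2); print(np.round(robot.get_state()["ft_force"],1))
robot.move_straight([.5418,.040,.20],speed=.1)
robot.move_ptp([.40,-.45,.25],down(np.radians(237)))
im=[]
for n,(x,y) in(("top",(300,225)),("side",(331,212))):
    q=robot.camera(n)["img"][:,:,::-1]; im.append(cv2.convertScaleAbs(cv2.resize(q[y-28:y+28,x-25:x+25],None,fx=8,fy=8,interpolation=cv2.INTER_CUBIC),alpha=2.2,beta=30))
cv2.imwrite("pics/z3.png",np.hstack(im)); print(robot.get_state()["time"])
E
```

```text
False [0.5419 0.04   0.0775] [-4.2  1.  19.9]
[-0.2  1.   0.6]
14.3
```

View pics/z3.png

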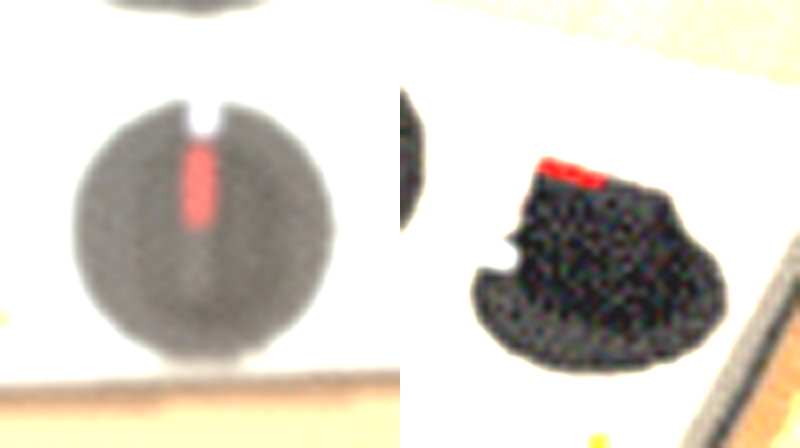

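The knob sits down on the bezel, with its red pointer (200,185) in line with the white mark (205,120), and the arm is clear.

```bash
python3 -c "
from cell import robot
print(robot.job_done())"
```

```text
the job is handed in; nothing more can be done
None
```

The black knob is fully down on the bare shaft with its red pointer in line with the white mark; I let go, moved the arm clear, never touched the grey knob or shaker, and handed the job in at about 14 s.

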